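Stow the transit lock and dock the slide carrier

TASK

Get the microscope's loading dock ready: lift the red transit lock plate out of the dock and hang it by its round eye on the peg of the empty stand (the other stand is taken). Then push the blue-lidded slide carrier, without lifting or tipping it over, up the dock's ramp until it drops down level behind the yellow lip. Leave the bottles, boxes and other things on the bench where they are.

Things in the scene. Friction and masses are not known exactly. Their poses are not given: they have to be found in the camera images.
- dock: Black loading dock fixed to the bench, 220 mm long (x), 112 mm wide (y); origin on the bench under its middle. Push along +x. Aluminium ramp rises from bench level at x=-110 to the yellow lip (25 mm high, x=-20 to -12); then the nest floor (17 mm high, x=-12 to +100), ended by a wall at x=100, 60 mm high.
- ramp_foot (a point): Foot of the dock's ramp, on its middle line at bench level; dock's axes. Guide walls on both sides of ramp and nest: inner faces 92 mm apart (90 mm at the foot, 98 mm beyond the grooves), outer faces 112 mm, tops 45 mm above the bench; ahead of the foot they flare outward to about 140 mm apart, 45 mm before the foot.
- groove (a point): Middle of the nest floor between the two upright grooves (each 11 mm wide) that hold the red plate; 30 mm along the dock's x, 17 mm above the bench. Groove posts reach 80 mm above the bench and measure 124 mm over all.
- lock_plate: Red upright metal plate, 8 mm thick (its x), about 0.22 kg; starts standing across the dock in the grooves, blocking the nest. Blade 106 mm wide (y), 60 mm high; above it a 60 mm wide tab up to 146 mm total height, with a round 32 mm eye through it along x. Origin: middle of the bottom edge, z up. Grip the solid 34 mm strip above the eye, across the thickness.
- eye (a point): Centre of the eye of the red plate, 96 mm above the plate's bottom edge, 50 mm below its top.
- peg_stand: Empty stand fixed to the bench: round steel foot 90 mm dia., post 18 mm dia. and 182 mm tall, one level steel peg, 12 mm dia., running from the post 90 mm along the stand's -x with its axis 165 mm high; its end turns up to 179 mm height. Origin: foot's centre on the bench.
- peg_mid (a point): Point on the peg's axis halfway along it, 45 mm out from the post and 165 mm above the bench; same axes as the stand.
- full_stand: The same stand, fixed, with a black bracket already on its peg (70 mm wide, from 65 to 188 mm height, 45 mm out along its -x). Origin at the foot's centre on the bench.
- carrier: Closed slide carrier, grey with blue top, 104 mm long (x), 84 mm wide (y), 70 mm high, 0.3 to 0.65 kg; origin under its centre. It starts on the bench ahead of the ramp, somewhat askew and off-centre. Friction about 0.6: on the ramp let the push rise at the ramp's slope, else grippy fingertips hold it down or lift its back and jam it. Fully docked its origin is at dock x = +40 to +48 mm, 17 mm high.
- oil_bottle: small amber oil bottle with black cap, 40 mm dia., 90 mm tall; origin under its centre, loose, to be left alone
- tip_box: green pipette-tip box, 120 x 80 x 55 mm high; origin under its centre, loose, to be left alone
- dish_stack: clear round stack of dishes, 60 mm dia., 48 mm tall; origin under its centre, loose, to be left alone
- lens_jar: black lens jar with steel cap, 52 mm dia., 70 mm tall; origin under its centre, loose, to be left alone
- slide_box: orange slide box, 90 x 70 x 35 mm high; origin under its centre, loose, to be left alone
- stage_ring: black disc-shaped stage ring, 90 mm dia., 18 mm high; origin under its centre, loose, to be left alone
Mind the look-alikes: they are no part of the job. What is shaped like the carrier but brown or pink is not meant. There is more than one size of the lock_plate; the one meant has the size given above.

How it is judged (in metres and radians):
On the way, in this order (a step that is already met when the one before it is completed fails the run):
1. the red plate hangs by its eye on the empty stand's peg, let go (x of eye in the frame of peg_stand between -0.088 and -0.012 m and y of eye in the frame of peg_stand between -0.014 and 0.014 m and z of eye in the frame of peg_stand between 0.145 and 0.163 m and angle between lock_plate's own z axis and vertical below 0.3 rad and angle between the x axis of lock_plate and the x axis of peg_stand, either way round below 0.6 rad and contact force between lock_plate and peg_stand above 0.5 N and contact force between the fingers and lock_plate below 0.1 N and linear speed of lock_plate below 0.05 m/s), for 0.3 s.
2. the carrier has dropped level into the nest behind the lip (x of carrier in the frame of dock between 0.036 and 0.052 m and y of carrier in the frame of dock between -0.008 and 0.008 m and z of carrier in the frame of dock between 0.013 and 0.0195 m and angle between carrier's own z axis and vertical below 0.05 rad and angle between the x axis of carrier and the x axis of dock, either way round below 0.15 rad and linear speed of carrier below 0.03 m/s), for 0.2 s.
At the end, for the whole second after the job is handed in: Red plate hangs by its eye on the empty peg, upright within 0.3 rad, eye 12-88 mm out, within 14 mm sideways and 2-20 mm below the peg axis, square within 0.6 rad. Carrier in nest: dock x 36-52 mm, within 8 mm of centre, 13-19.5 mm high, level 0.05 rad, straight 0.15 rad. Both at rest, released (all of step 1 and all of step 2); the robot touches nothing.
It fails at once if the carrier is lifted (its underside's centre above 60 mm) (height (world z) of carrier above 0.06 m).
It fails at once if the carrier is tipped by more than 0.5 rad (angle between carrier's own z axis and vertical above 0.5 rad).
It fails at once if a bystander (bottle, box, dishes, jar or ring) is moved by more than 30 mm (distance of any of oil_bottle, tip_box, dish_stack, lens_jar, slide_box, stage_ring from where it was at the start of the episode above 0.03 m).
It also fails if it takes over 72 s, if anything falls off the work surface, if the arm or the gripper's body presses on something with over 40 N, if the wrist force passes 120 N, or if a joint passes its speed limit or range.

ROBOT

A 6-joint arm with a two-finger parallel gripper is mounted at the origin on the work surface. World frame = base frame: x ahead of the robot, y to its left, z up, the work surface at z = 0. Lengths are in mm, angles in rad, forces in N, time in s.
With the tool pointing down it reaches from about 325 to 775 mm from the base axis. Payload 5.5 kg.
Tool frame: the origin (TCP) lies at the very end of the fingers, on their centre line; the grasp point (between the pads) lies 19 mm behind it; z points along the fingers, y is the direction in which the jaws open and shut (so a half turn about z gives the same grasp; the last joint's range is limited). The gripper opens to 85 mm and grips with 20 to 120 N. Pads are 22 mm wide; open, the fingers measure 114 mm over their backs; the gripper's body (76 mm by 85 mm) begins 54 mm behind the grasp point. The pads swing forward as they close: fully open they stand 13 mm farther back than shut.
Start: joints at [-1.214, 0.091, 1.231, -0, 1.82, -0.057], TCP at [241.256, -549.374, 231.275] pointing down, gripper open.
Joint ranges: [-2.87, 2.87], [-0.86, 2.18], [0.17, 2.46], [-1.51, 4.65], [0.06, 2.69], [-2.65, 2.65]. Speed limits (rad/s): [2.57, 2.57, 3.01, 3.14, 3.14, 3.14].

INTERFACE

Orientations are given as a unit quaternion [x, y, z, w].
In Python, from bench import bot, imaging gives the robot as it stands.
- The arm moves only by the tool play_rows, never from a script. Its argument "targets" is one flat list of numbers, 7 for each row, row after row: the shift along the tool's x, y, z in m, then the turn, a rotation vector about the tool's x, y, z in degrees, then the finger opening in m, from 0 to 0.0854. A call has 1 to 8 rows; each row shifts and turns the commanded pose from where the row before left it, along the tool's axes as they then stand; what a row does not reach is not made up. A row lasts 1/10 s, in which the tool goes at most 50 mm and 8.59 degrees, less where a joint would pass 70% of its speed; a pose out of reach is approached as far as the arm can. A call with a gripper value outside its range is refused whole. The fingers move at their own pace and stop on an object; "force" is the grip in N (left out, the last holds). Time passes only in rows, so rows that do not move let the fingers close. It gives the time, the measured TCP pose, the force and the opening at its end, in the units of the state.
- bot.get_obs(): the state, without advancing time (a new reading comes with each control period).
- imaging.camera(name): name is "scene" or "top" or "wrist"; returns a dict with "frame" (420x560x3 uint8, red, green, blue), "vertical_fov" (degrees; the focal length in pixels is half the picture's height over the tangent of half this angle, whatever the lens; pixels are square), "cx", "cy" (the principal point, pixels), "distortion" ([k1, k2, p1, p2, k3] as OpenCV has them; the pictures are not rectified), "view" (4x4, takes a point from world to camera coordinates); the wrist camera has in their place "mount" (4x4, takes a point from camera to tool coordinates, whose origin is the TCP and whose axes are the flange's). Camera axes: x right, y up, looking along -z (the intrinsics and any distortion apply to the point x, -y, -z); pixel columns grow to the right and rows downward; lengths in mm; the calibration is good to about 2 mm. A picture is of the moment at which its call begins: read the wrist's pose just before it. There is no depth.
- bot.job_done(): hands the job in, once; it reports no verdict.
The state is a dict: "time": time; "joint_positions": joint angles; "qvel": joint speeds; "effort": joint torques, N m; "position": TCP position; "ee_rot": TCP orientation; "force": force on the tool from outside, world axes, zero at the start; "moment": the same for the moment, N m; "width": opening from 0.0 (shut) to 1.0 (fully open).
Only numpy, scipy, OpenCV 4.12 (cv2) and the standard library are available. Lean on these libraries where they do the work, as an engineer would, in place of code of your own. Each camera call takes 0.05 s, during which the arm holds its last target. There are 200 camera calls.

## Working session

There is one attempt and no reset: what is moved stays moved. The work goes in short steps, Python scripts to look and compute and a tool call to move; the robot and the scene stay as the last step left them, time stands still between calls to the robot, and variables do not carry over. Pictures are saved under pics/ and viewed, about 8 in all and at most 12, crops included, and the job is handed in when it is done.

Besides the shell and the picture viewer there is one more tool, called after "Request:" by a JSON object that holds its "method" and its "body". play_rows: Moves the arm, as the interface text tells. Its arguments: {"type":"object","properties":{"targets":{"type":"array","items":{"type":"number"}},"force":{"type":"number"}},"required":["targets"]}

```bash
ls; mkdir -p pics; python3 - <<'E'
from bench import bot, imaging
import cv2,numpy as np
print(bot.get_obs())
for n in ("scene","top"):
    c=imaging.camera(n); cv2.imwrite(f"pics/{n}0.png",c["frame"][:,:,::-1])
    print(n,c["vertical_fov"],c["cx"],c["cy"],c["distortion"],np.round(c["view"],3).tolist())
c=imaging.camera("wrist");print(c["vertical_fov"],c["cx"],c["cy"],c["distortion"],np.round(c["mount"],3).tolist())
a=cv2.imread("pics/scene0.png");b=cv2.imread("pics/top0.png")
E
```

```text
pics
{'time': 0.0, 'joint_positions': array([-1.21367312e+00,  9.18985413e-02,  1.23192330e+00, -1.99167160e-05,
        1.81981283e+00, -5.67203482e-02]), 'qvel': array([ 1.04935600e-03,  1.55331425e-06, -6.89148888e-04, -4.80811575e-04,
        9.71295483e-04,  2.72619092e-04]), 'effort': array([-9.40913515e-05, -4.58723903e+01, -4.18027961e+01, -1.72105683e-04,
        1.16211412e-02,  2.35308443e-05]), 'position': array([ 241.15640062, -549.07983283,  230.10599831]), 'ee_rot': array([ 9.78667958e-01,  2.05445819e-01, -1.62325728e-04, -1.00806687e-03]), 'force': array([0.67151162, 0.20866954, 1.0937738 ]), 'moment': array([-0.00331807,  0.00689418, -0.04963995]), 'width': 1.0024491860205977}
scene 42.63886001674801 278.9066716266788 204.70276712694084 [-0.21119679  0.          0.          0.          0.        ] [[0.675, 0.737, -0.005, -358.933], [-0.621, 0.572, 0.536, 262.719], [0.398, -0.359, 0.844, -1670.717], [0.0, 0.0, 0.0, 1.0]]
top 56.49976183927172 277.4786418716591 210.08132462656545 [-0.09667353  0.          0.          0.          0.        ] [[-0.027, -1.0, -0.015, 13.954], [0.997, -0.028, 0.075, -559.843], [-0.076, -0.013, 0.997, -1182.377], [0.0, 0.0, 0.0, 1.0]]
70.27480961691668 282.2454684740179 211.4140225568079 [0.01481957 0.         0.         0.         0.        ] [[-0.001, 0.963, 0.268, 67.85], [1.0, 0.0, 0.001, -0.196], [0.001, 0.268, -0.963, -143.599], [0.0, 0.0, 0.0, 1.0]]
```

View pics/scene0.png

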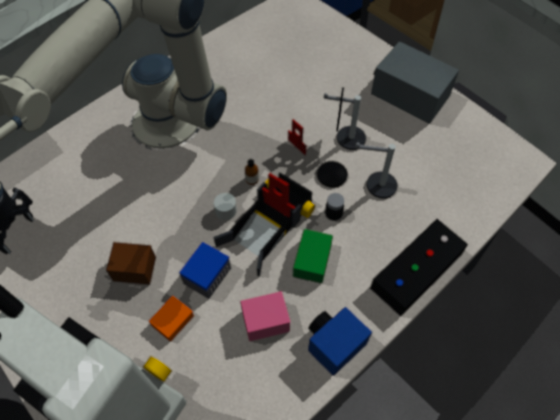

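View pics/top0.png

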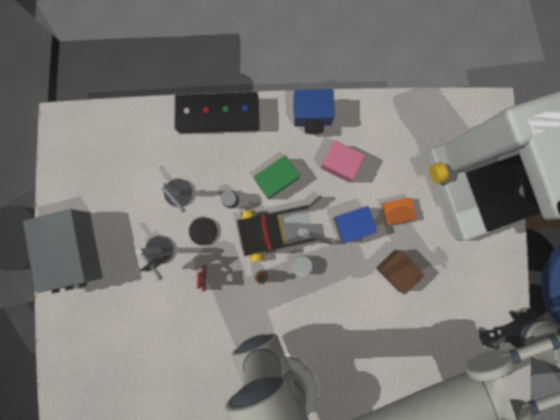

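Lock plate candidates are the red plate in the dock (scene 278,195) and a smaller red plate standing alone (scene 297,137). For the carrier they are blue at 205,270, the blue instrument box at 340,340, pink at 265,316 and brown at 132,263. The stands are at 381,185 (apparently empty) and 350,137 (bracket). Next is a close crop to check these.

```bash
python3 - <<'E'
import cv2,numpy as np
a=cv2.imread("pics/scene0.png")[85:295,180:420];b=cv2.imread("pics/top0.png")[160:290,130:420]
f=lambda im,s:cv2.convertScaleAbs(cv2.resize(im,None,fx=s,fy=s,interpolation=cv2.INTER_CUBIC),alpha=1.5)
cv2.imwrite("pics/c1.png",f(a,2.75)); cv2.imwrite("pics/c2.png",f(b,2.75))
E
```

```text
(no output)
```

View pics/c1.png

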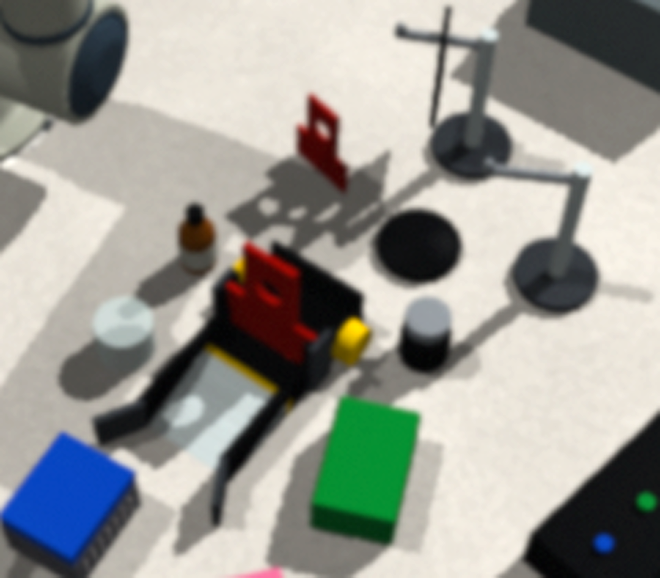

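View pics/c2.png

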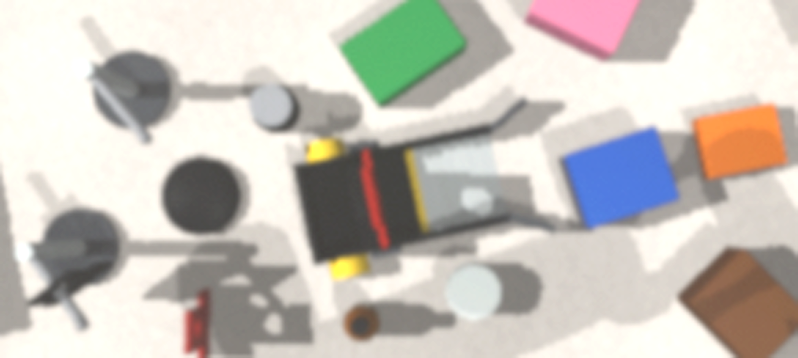

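The crops confirm the choices. The tall plate in the dock is at c1 (270,300), the small red one is separate, and the empty stand's foot is at c1 (555,275). The blue carrier has the low orange box right behind it.

```bash
cat > h.py <<'E'
from bench import bot, imaging
import cv2,numpy as np
from scipy.spatial.transform import Rotation as R
def cam(n,save=None):
    o=bot.get_obs(); c=imaging.camera(n)
    if n=="wrist":
        T=np.eye(4);T[:3,:3]=R.from_quat(o["ee_rot"]).as_matrix();T[:3,3]=o["position"]
        c["C2W"]=T@np.array(c["mount"])
    else: c["C2W"]=np.linalg.inv(np.array(c["view"]))
    f=c["frame"].shape[0]/2/np.tan(np.radians(c["vertical_fov"]/2))
    c["K"]=np.array([[f,0,c["cx"]],[0,f,c["cy"]],[0,0,1]]);c["d"]=np.array(c["distortion"])
    c["bgr"]=c["frame"][:,:,::-1].copy()
    if save: cv2.imwrite(f"pics/{save}.png",c["bgr"])
    return c
def ray(c,px):
    p=cv2.undistortPoints(np.array(px,float).reshape(-1,1,2),c["K"],c["d"]).reshape(-1,2)
    v=np.c_[p[:,0],-p[:,1],-np.ones(len(p))]@c["C2W"][:3,:3].T
    return c["C2W"][:3,3],v/np.linalg.norm(v,axis=1)[:,None]
def onz(c,px,z):
    o,v=ray(c,px); return o+v*((z-o[2])/v[:,2])[:,None]
def tri(c1,p1,c2,p2):
    o1,v1=ray(c1,p1);o2,v2=ray(c2,p2);v1=v1[0];v2=v2[0]
    s=np.linalg.lstsq(np.c_[v1,-v2],o2-o1,rcond=None)[0]
    a=o1+s[0]*v1;b=o2+s[1]*v2
    return (a+b)/2,np.linalg.norm(a-b)
def proj(c,P):
    q=(np.atleast_2d(P)-c["C2W"][:3,3])@c["C2W"][:3,:3]
    return cv2.projectPoints(q*[1,-1,-1],np.zeros(3),np.zeros(3),c["K"],c["d"])[0].reshape(-1,2)
def hsvmask(c,lo,hi): return cv2.inRange(cv2.cvtColor(c["bgr"],cv2.COLOR_BGR2HSV),np.array(lo),np.array(hi))
E
python3 - <<'E'
from h import *
np.set_printoptions(precision=1,suppress=True)
t=cam("top");s=cam("scene")
C2=lambda x,y:[130+x/2.75,160+y/2.75]; C1=lambda x,y:[180+x/2.75,85+y/2.75]
for n,a,z in [("post",(97,70),182),("pegtip",(147,138),172),("foot",(133,90),5),("lipL",(410,150),25),("lipR",(424,229),25),("plateL",(367,152),120),("plateR",(385,248),77),("dockback",(300,165),60),("dockbackR",(317,260),60),("knobL",(323,150),60),("knobR",(348,266),60),
  ("car",(564,160),70),("car",(655,130),70),("car",(678,195),70),("car",(592,228),70),("orange",(697,122),35),("orange",(775,105),35)]: print(n,onz(t,[C2(*a)],z)[0])
print("post",tri(t,[C2(97,70)],s,[C1(582,170)])); print("tip",tri(t,[C2(147,138)],s,[C1(490,163)]))
print("knobs",tri(t,[C2(323,150)],s,[C1(350,341)]))
for n,p in [("foot",(555,273)),]: print(n,onz(s,[C1(*p)],5))
E
```

```text
post [623.4 299.1 182. ]
pegtip [555.5 252.  172. ]
foot [625.2 310.7   5. ]
lipL [545.9  -6.2  25. ]
lipR [457.6 -19.3  25. ]
plateL [538.9  37.2 120. ]
plateR [439.1  22.7  77. ]
dockback [530.7 113.2  60. ]
dockbackR [427.7  96.9  60. ]
knobL [546.3  87.8  60. ]
knobR [420.4  63.7  60. ]
car [ 527.6 -171.4   70. ]
car [ 557.1 -271.    70. ]
car [ 486.4 -292.8   70. ]
car [ 454.  -198.7   70. ]
orange [ 567.3 -326.1   35. ]
orange [ 583.9 -415.3   35. ]
post (array([625.8, 301.6, 188.7]), np.float64(10.819913506705825))
tip (array([557. , 253.3, 177. ]), np.float64(6.317924962505823))
knobs (array([548.1,  90.3,  26.7]), np.float64(1.2161647018345212))
foot [[624.  315.8   5. ]]
```

Request:
{"method": "play_rows", "body": {"targets": [0.03,-0.0266,-0.0056,0,0,0,0.085,0.03,-0.0266,-0.0056,0,0,0,0.085,0.03,-0.0266,-0.0056,0,0,0,0.085,0.03,-0.0266,-0.0056,0,0,0,0.085,0.03,-0.0266,-0.0056,0,0,0,0.085,0.03,-0.0266,-0.0056,0,0,0,0.085,0.03,-0.0266,-0.0056,0,0,0,0.085,0.03,-0.0266,-0.0056,0,0,0,0.085]}}

```text
time: 1.05
position: [375.8, -256.5, 276.4]
ee_rot: [0.979, 0.205, 0.0, 0.0]
force: [0.8, -0.5, 0.8]
width: 0.996
```

Request:
{"method": "play_rows", "body": {"targets": [0.03,-0.0266,-0.0056,0,0,0,0.085,0.03,-0.0266,-0.0056,0,0,0,0.085,0.03,-0.0266,-0.0056,0,0,0,0.085,0.03,-0.0266,-0.0056,0,0,0,0.085,0.03,-0.0266,-0.0056,0,0,0,0.085,0.03,-0.0266,-0.0056,0,0,0,0.085,0.03,-0.0266,-0.0056,0,0,0,0.085,0.03,-0.0266,-0.0056,0,0,0,0.085]}}

```text
time: 1.85
position: [510.0, 35.0, 321.1]
ee_rot: [0.979, 0.205, 0.0, 0.0]
force: [0.3, -1.1, -0.2]
width: 0.998
```

Request:
{"method": "play_rows", "body": {"targets": [0,0,0,0,0,7.65,0.05,0,0,0,0,0,7.65,0.05,0,0,0,0,0,0,0.05,0,0,0,0,0,0,0.05]}}

```text
time: 2.25
position: [509.5, 33.2, 320.8]
ee_rot: [0.997, 0.075, -0.0, -0.0]
force: [0.5, 0.1, -0.3]
width: 0.589
```

```bash
python3 - <<'E'
from h import *
c=cam("wrist","w1");o=bot.get_obs()
print(o["position"],o["ee_rot"],o["joint_positions"],o["width"],o["time"])
cv2.imwrite("pics/w1b.png",cv2.convertScaleAbs(cv2.resize(c["bgr"],(800,600),interpolation=cv2.INTER_CUBIC),alpha=1.4))
np.save("w1.npy",{k:c[k] for k in("C2W","K","d","bgr")},allow_pickle=True)
E
```

```text
[509.5398076   33.0903411  320.86842197] [ 9.97207446e-01  7.46813836e-02 -1.33633690e-05 -3.82444378e-06] [-1.78909360e-03 -1.10999357e-01  1.27123806e+00  6.08888610e-06
  1.98138119e+00  1.41950771e+00] 0.5867641023325701 2.3
```

View pics/w1b.png

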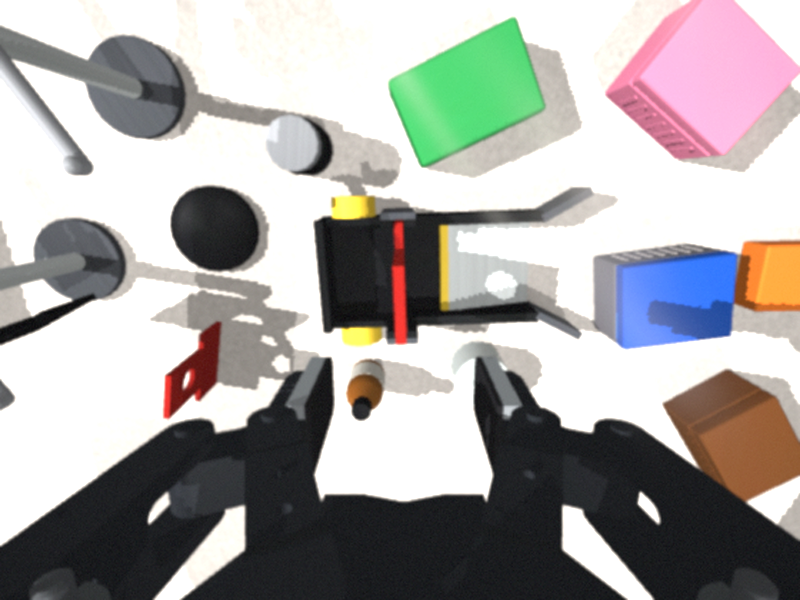

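w1b shows the plate edge-on between its grey groove posts at (400,214) and (403,337), and the lip at x≈443. The empty peg runs from the post at the left edge to its tip at (77,162).

```bash
python3 - <<'E'
from h import *
np.set_printoptions(precision=1,suppress=True)
c=np.load("w1.npy",allow_pickle=True).item()
k=420/600
m=hsvmask(c,(0,150,60),(8,255,255))|hsvmask(c,(172,150,60),(180,255,255)); m[:, :260]=0; m[:,310:]=0; m[250:]=0
ys=np.nonzero(m.any(1))[0]; print("red rows",ys.min(),ys.max())
for y in range(ys.min(),ys.max()+1,6):
    x=np.nonzero(m[y])[0]; print(y,x.min(),x.max(),end=" | ")
ym=hsvmask(c,(20,120,80),(32,255,255)); ym[:,:300]=0; ym[:,330:]=0
yy,xx=np.nonzero(ym); print("\nlip rect",cv2.minAreaRect(np.c_[xx,yy].astype(np.float32)))
p=cv2.fitLine(np.c_[xx,yy].astype(np.float32),cv2.DIST_L2,0,.01,.01).ravel();print(p,yy.min(),yy.max())
e=[[p[2]+p[0]/p[1]*(y-p[3]),y] for y in(yy.min(),yy.max())]; L=onz(c,e,25);print("lip ends",L,np.linalg.norm(L[1]-L[0]))
for n,q,z in [("postT",(399,209),80),("postB",(403,342),80),("wallbackT",(319,221),60),("wallbackB",(327,329),60),("pegtip",(77,162),179),("foot",(136,86),10),("foot2",(79,258),10),("jar",(293,143),70),
 ("guideT",(541,212),45),("guideB",(536,312),45),("carr",(617,266),70),("carr",(736,254),70),("carr",(732,331),70),("carr",(628,346),70),("or",(740,242),35)]:
    print(n,onz(c,[[q[0]*k,q[1]*k]],z)[0])
P=onz(c,[[404*k,q*k] for q in(225,340)],163);print(P)
E
```

```text
red rows 155 239
155 276 281 | 161 275 282 | 167 276 282 | 173 276 282 | 179 276 282 | 185 275 282 | 191 274 283 | 197 274 283 | 203 274 284 | 209 275 284 | 215 275 284 | 221 275 284 | 227 275 284 | 233 276 284 | 239 277 283 | 
lip rect ((310.3335876464844, 186.51388549804688), (59.07051086425781, 5.72792387008667), 88.80650329589844)
[  0.    1.  310.2 186.6] 157 216
lip ends [[542.6  -1.3  25. ]
 [454.8 -18.3  25. ]] 89.49770024336769
postT [554.3  44.5  80. ]
postB [431.2  22.4  80. ]
wallbackT [531.1 116.9  60. ]
wallbackB [426.   98.7  60. ]
pegtip [558.  249.5 179. ]
foot [626.4 311.8  10. ]
foot2 [447.9 375.   10. ]
jar [595.3 143.7  70. ]
guideT [569.7 -91.   45. ]
guideB [ 470.8 -109.6   45. ]
carr [ 532.2 -164.5   70. ]
carr [ 559.1 -268.9   70. ]
carr [ 486.6 -291.7   70. ]
carr [ 456.4 -197.6   70. ]
or [ 569.6 -296.2   35. ]
[[548.8  39.3 163. ]
 [464.2  26.5 163. ]]
```

```bash
python3 - <<'E'
from h import *
np.set_printoptions(precision=1,suppress=True)
c=np.load("w1.npy",allow_pickle=True).item()
g=np.array([492,34.2,17]);a=np.radians(100.3);X=np.array([np.cos(a),np.sin(a),0]);Y=np.array([-X[1],X[0],0]);Z=np.array([0,0,1])
for y,z in [(-53,60),(53,60),(-30,60),(-30,146),(30,146)]:
    print(y,z,proj(c,[g+s*4*X+y*Y+z*Z for s in(-1,1)]).ravel())
# tab-top centre line at z=163, image tab rows
for r in (215,225,232): print(r,onz(c,[[279.4,r]],163)[0])
# peg axis: undistort line pixels along bright peg
k=.7
for q in [(77,162),(60,137),(40,105),(20,73)]: print(q,onz(c,[[q[0]*k,q[1]*k]],165)[0])
g=cv2.cvtColor(c["bgr"],cv2.COLOR_BGR2GRAY)
for r in (50,60,70,80,90,100,108,114,118): print(r,g[r,0:75:3].tolist())
E
```

```text
-53 60 [281.9 154.2 275.7 154.4]
53 60 [284.3 232.4 278.5 232.6]
-30 60 [282.5 172.2 276.3 172.3]
-30 146 [282.4 184.1 274.6 184.3]
30 146 [284.1 239.1 276.7 239.3]
215 [489.2  33.9 163. ]
225 [478.2  32.2 163. ]
232 [470.5  31.1 163. ]
(77, 162) [557.1 259.6 165. ]
(60, 137) [571.1 269.5 165. ]
(40, 105) [588.7 280.5 165. ]
(20, 73) [605.5 291.1 165. ]
50 [174, 143, 115, 87, 72, 183, 220, 216, 215, 221, 220, 207, 164, 116, 96, 89, 86, 85, 83, 85, 84, 84, 85, 87, 89]
60 [223, 206, 173, 166, 133, 103, 81, 96, 214, 217, 221, 219, 220, 221, 222, 221, 219, 223, 224, 224, 142, 88, 93, 102, 107]
70 [212, 215, 215, 218, 191, 176, 153, 126, 94, 74, 143, 220, 222, 223, 219, 222, 221, 223, 227, 222, 227, 160, 86, 84, 83]
80 [213, 220, 225, 221, 220, 222, 217, 180, 175, 143, 113, 83, 79, 205, 227, 222, 222, 223, 225, 223, 220, 221, 220, 154, 86]
90 [221, 224, 222, 221, 219, 221, 220, 221, 221, 212, 175, 164, 134, 102, 80, 135, 221, 225, 229, 223, 227, 227, 227, 224, 225]
100 [215, 220, 216, 218, 219, 219, 219, 221, 219, 221, 223, 222, 192, 176, 152, 123, 91, 77, 188, 225, 223, 224, 225, 221, 218]
108 [221, 217, 219, 216, 216, 218, 221, 222, 217, 220, 223, 224, 224, 221, 197, 175, 143, 106, 76, 75, 177, 224, 223, 226, 221]
114 [214, 211, 221, 218, 220, 221, 223, 227, 222, 223, 224, 221, 225, 227, 216, 169, 142, 104, 86, 71, 70, 95, 219, 224, 229]
118 [219, 220, 215, 219, 208, 189, 188, 188, 210, 220, 221, 225, 224, 221, 220, 173, 141, 114, 89, 77, 74, 78, 211, 224, 222]
```

```bash
python3 - <<'E'
from h import *
np.set_printoptions(precision=1,suppress=True)
c=np.load("w1.npy",allow_pickle=True).item()
P=onz(c,[(20.5,70),(29,80),(36.5,90),(44,100)],165);print(P);d=P[0]-P[-1];print(np.degrees(np.arctan2(d[1],d[0])))
for cc,n in((c,"w"),(cam("top"),"t"),(cam("scene"),"s")):
    for yaw in (33,36,39):
        a=np.radians(yaw);X=np.array([np.cos(a),np.sin(a),0]);f=np.array([626,312,0])
        print(n,yaw,proj(cc,[f+[0,0,182],f-90*X+[0,0,165],f-45*X+[0,0,165],f+[0,0,5]]).ravel())
t=cam("top");s=cam("scene")
cr=lambda b,x,y,w,h,s:cv2.convertScaleAbs(cv2.resize(b[y:y+h,x:x+w],None,fx=s,fy=s,interpolation=cv2.INTER_CUBIC),alpha=1.5)
cv2.imwrite("pics/st.png",np.hstack([cr(t["bgr"],155,165,50,50,8),cr(s["bgr"],350,130,50,70,8)[:400]]))
E
```

```text
[[590.6 286.9 165. ]
 [583.2 280.1 165. ]
 [575.6 274.1 165. ]
 [567.8 267.9 165. ]]
39.714106684194924
w 33 [-33.9  13.4  50.7 120.   20.1  72.7  97.3  61.3]
w 36 [-33.9  13.4  54.7 117.7  22.2  71.4  97.3  61.3]
w 39 [-33.9  13.4  58.6 115.2  24.2  70.1  97.3  61.3]
t 33 [160.6 184.7 180.2 212.3 171.3 198.9 177.9 192.5]
t 36 [160.6 184.7 181.5 211.3 172.  198.4 177.9 192.5]
t 39 [160.6 184.7 182.9 210.2 172.6 197.8 177.9 192.5]
s 33 [391.8 146.9 357.1 144.  373.9 147.5 381.5 185.4]
s 36 [391.8 146.9 356.9 145.4 373.8 148.2 381.5 185.4]
s 39 [391.8 146.9 356.7 146.8 373.8 148.8 381.5 185.4]
```

View pics/st.png

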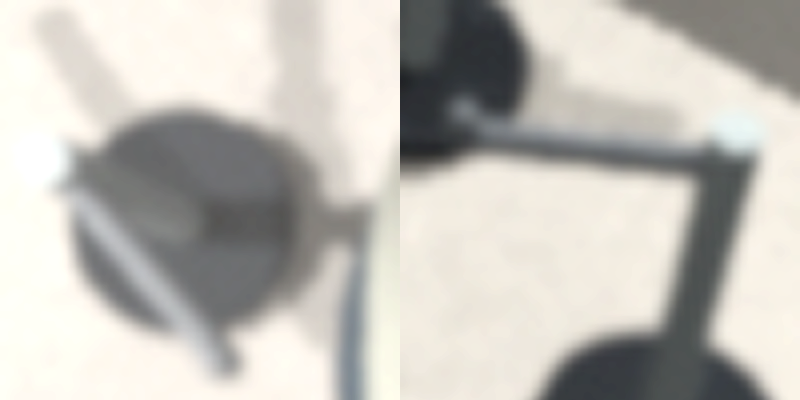

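Plate top centre is at about (492, 34, 163) with yaw 100.3°; the reprojection matches the red mask within 1–2 px. The stand foot is at about (626, 312), yaw ≈39.5°. I'm going down to grip.

Request:
{"method": "play_rows", "body": {"targets": [-0.017,-0.0037,0,0,0,-1.7,0.035,0,0,0.03,0,0,0,0.035,0,0,0.04,0,0,0,0.035,0,0,0.04,0,0,0,0.035,0,0,0.04,0,0,0,0.035,0,0,0.02,0,0,0,0.035,0,0,0.017,0,0,0,0.035,0,0,0,0,0,0,0.035], "force": 60}}

```text
time: 3.3
position: [490.7, 34.3, 130.8]
ee_rot: [0.996, 0.088, -0.003, -0.0]
force: [0.1, 0.1, -0.3]
width: 0.41
```

```bash
python3 - <<'E'
from h import *
c=cam("wrist");print(bot.get_obs()["position"])
cv2.imwrite("pics/w2.png",cv2.convertScaleAbs(c["bgr"],alpha=1.4))
E
```

```text
[491.54062138  34.32279527 132.88980558]
```

View pics/w2.png

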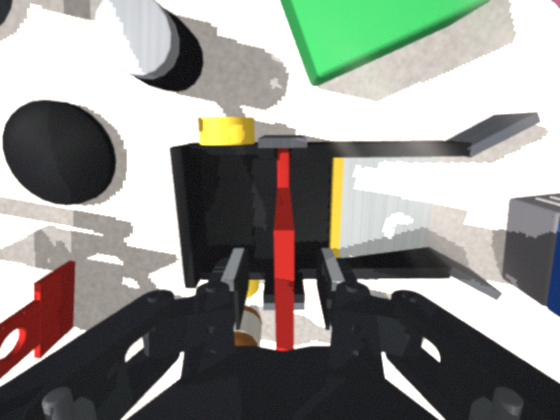

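The plate (col 284) lies centred between the finger pads (237 and 330), so I'll close and lift.

Request:
{"method": "play_rows", "body": {"targets": [0,0,0,0,0,0,0.0,0,0,0,0,0,0,0.0,0,0,0,0,0,0,0.0,0,0,0,0,0,0,0.0,0,0,0,0,0,0,0.0,0,0,0,0,0,0,0.0], "force": 70}}

```text
time: 3.95
position: [493.2, 34.4, 135.8]
ee_rot: [0.996, 0.088, 0.002, 0.0]
force: [0.9, -0.0, 5.2]
width: 0.077
```

Request:
{"method": "play_rows", "body": {"targets": [0,0,-0.008,0,0,0,0.0,0,0,-0.012,0,0,0,0.0,0,0,-0.012,0,0,0,0.0,0,0,-0.012,0,0,0,0.0,0,0,-0.012,0,0,0,0.0,0,0,-0.012,0,0,0,0.0,0,0,-0.012,0,0,0,0.0,0,0,-0.012,0,0,0,0.0]}}

```text
time: 4.75
position: [492.3, 34.5, 227.0]
ee_rot: [0.996, 0.088, 0.0, -0.0]
force: [0.9, 0.4, -1.5]
width: 0.085
```

```bash
python3 - <<'E'
from h import *
o=bot.get_obs();print(o["position"],o["ee_rot"],o["force"],o["moment"],o["width"],o["time"])
E
```

```text
[492.26829526  34.47241434 226.99277121] [ 9.96112078e-01  8.80949474e-02  9.31332745e-05 -2.57899997e-06] [ 0.88449724  0.42710269 -1.54811099] [0.05013094 0.05968504 0.02802772] 0.08480786721637393 4.75
```

Request:
{"method": "play_rows", "body": {"targets": [0.009,-0.0298,0,0,0,0,0.0,0.009,-0.0298,0,0,0,0,0.0,0.009,-0.0298,0,0,0,0,0.0,0.009,-0.0298,0,0,0,0,0.0,0.009,-0.0298,0,0,0,0,0.0,0.009,-0.0298,0,0,0,0,0.0,0,0,0,0,0,-8,0.0,0,0,0,0,0,-8,0.0]}}

```text
time: 5.55
position: [513.9, 221.1, 225.9]
ee_rot: [0.973, 0.23, -0.0, 0.0]
force: [-0.3, -1.1, -2.8]
width: 0.076
```

Request:
{"method": "play_rows", "body": {"targets": [0,0,0,0,0,-8,0.0,0,0,0,0,0,-8,0.0,0,0,0,0,0,-8,0.0,0,0,0,0,0,-8,0.0,0,0,0,0,0,-8,0.0,0,0,0,0,0,-8,0.0,0,0,0,0,0,-8,0.0,0,0,0,0,0,-8,0.0]}}

```text
time: 6.35
position: [514.0, 220.0, 226.3]
ee_rot: [0.704, 0.71, -0.0, -0.0]
force: [-0.3, -0.4, -2.9]
width: 0.076
```

Request:
{"method": "play_rows", "body": {"targets": [0,0,0,0,0,-8,0.0,0,0,0,0,0,-8,0.0,0,0,0,0,0,-8,0.0,0,0,0,0,0,-8,0.0,0,0,0,0,0,-7.4,0.0,0,0,0,0,0,0,0.0,0,0,0,0,0,0,0.0]}}

```text
time: 7.05
position: [514.1, 220.0, 226.1]
ee_rot: [0.428, 0.904, -0.0, -0.0]
force: [-0.0, -0.0, -2.5]
width: 0.086
```

```bash
python3 - <<'E'
from h import *
np.set_printoptions(precision=1,suppress=True)
o=bot.get_obs();p=o["position"];q=o["ee_rot"];print(p,q,np.degrees(2*np.arctan2(q[1],q[0])),o["joint_positions"],o["width"],o["time"])
w=cam("wrist");s=cam("scene");t=cam("top")
for n,c in(("w",w),("s",s),("t",t)):
    a=np.radians(39.5);X=np.array([np.cos(a),np.sin(a),0]);f=np.array([626,312,0])
    print(n,proj(c,[f+[0,0,182],f-90*X+[0,0,172],f-45*X+[0,0,165],p-[0,0,21],p+[0,0,29]]).ravel())
cr=lambda b,x,y,w,h,s:cv2.convertScaleAbs(cv2.resize(b[y:y+h,x:x+w],None,fx=s,fy=s,interpolation=cv2.INTER_CUBIC),alpha=1.4)
cv2.imwrite("pics/v3.png",np.hstack([cr(w["bgr"],0,0,560,420,1)[:, :],cr(s["bgr"],310,100,80,140,3)]))
cv2.imwrite("pics/w3.png",w["bgr"])
E
```

```text
[514.1 220.  226.1] [ 0.4  0.9 -0.  -0. ] 129.31076875230931 [ 0.3 -0.   1.4 -0.   1.8 -0.3] 0.08583834758054343 7.05
w [501.  234.2 360.7 229.7 420.9 226.3 282.2 248.  282.2 292.8]
s [391.8 146.9 357.  145.3 373.7 149.  337.2 134.8 338.9 122. ]
t [160.6 184.7 182.4 209.8 172.7 197.7 192.4 224.6 187.8 223.9]
```

View pics/v3.png

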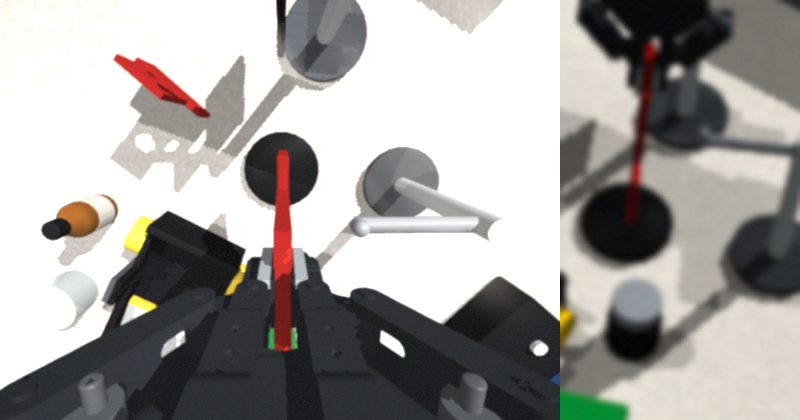

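The wrist view shows the peg level in the picture, from tip (361,226) to post (490,228). That is square to the tool and about 1.5 mm towards tool +x. I'll lower to peg height, then thread the eye on.

Request:
{"method": "play_rows", "body": {"targets": [0.0015,0,0.012,0,0,0,0.0,0,0,0.012,0,0,0,0.0,0,0,0.0115,0,0,0,0.0,0,0.01,0,0,0,0,0.0,0,0.015,0,0,0,0,0.0,0,0,0,0,0,0,0.0]}}

```text
time: 7.8
position: [533.3, 238.0, 189.7]
ee_rot: [0.426, 0.905, 0.0, -0.0]
force: [0.2, -0.1, -3.0]
width: 0.079
```

Request:
{"method": "play_rows", "body": {"targets": [0,0.01,0,0,0,0,0.0,0,0.01,0,0,0,0,0.0,0,0.01,0,0,0,0,0.0,0,0,0,0,0,0,0.0]}}

```text
time: 8.2
position: [556.3, 256.9, 190.0]
ee_rot: [0.426, 0.905, 0.0, -0.0]
force: [-0.5, 0.2, -2.2]
width: 0.078
```

```bash
python3 - <<'E'
from h import *
w=cam("wrist");s=cam("scene");o=bot.get_obs();print(o["position"],o["force"])
cr=lambda b,x,y,w,h,s:cv2.convertScaleAbs(cv2.resize(b[y:y+h,x:x+w],None,fx=s,fy=s,interpolation=cv2.INTER_CUBIC),alpha=1.4)
cv2.imwrite("pics/v4.png",np.hstack([cr(w["bgr"],180,120,380,300,1.4),cr(s["bgr"],330,105,65,105,4)]))
E
```

```text
[555.5954977  256.23729587 190.12954854] [ 0.09776391 -0.93167246 -2.8877255 ]
```

View pics/v4.png

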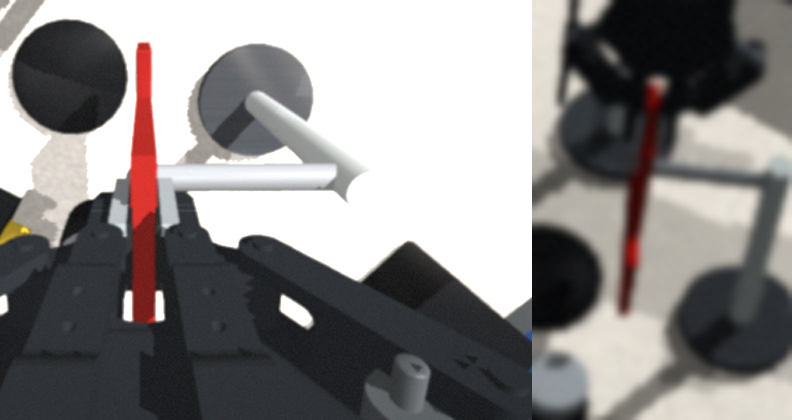

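The plate is at the peg's end with no contact force, so I'll continue along the peg.

Request:
{"method": "play_rows", "body": {"targets": [0,0.007,0,0,0,0,0.0,0,0.007,0,0,0,0,0.0,0,0.007,0,0,0,0,0.0,0,0,0,0,0,0,0.0]}}

```text
time: 8.7
position: [572.2, 270.1, 190.0]
ee_rot: [0.426, 0.905, -0.0, -0.0]
force: [0.2, 0.7, -2.0]
width: 0.074
```

Request:
{"method": "play_rows", "body": {"targets": [0,0.007,0,0,0,0,0.0,0,0.007,0,0,0,0,0.0,0,0.007,0,0,0,0,0.0,0,0,0.005,0,0,0,0.0,0,0,0.005,0,0,0,0.0,0,0,0,0,0,0,0.0]}}

```text
time: 9.3
position: [587.4, 282.6, 178.7]
ee_rot: [0.426, 0.904, -0.001, -0.001]
force: [-0.3, 0.5, -2.4]
width: 0.083
```

```bash
python3 - <<'E'
from h import *
s=cam("scene");w=cam("wrist");o=bot.get_obs();print(o["position"],o["force"],o["moment"])
cr=lambda b,x,y,w,h,s:cv2.convertScaleAbs(cv2.resize(b[y:y+h,x:x+w],None,fx=s,fy=s,interpolation=cv2.INTER_CUBIC),alpha=1.4)
cv2.imwrite("pics/v5.png",np.hstack([cr(w["bgr"],180,120,380,300,1.4),cr(s["bgr"],335,105,65,105,4)]))
E
```

```text
[587.61750112 282.63934285 179.8892244 ] [-0.2831193   0.37550783 -2.57996673] [0.00508572 0.01938698 0.00300073]
```

View pics/v5.png

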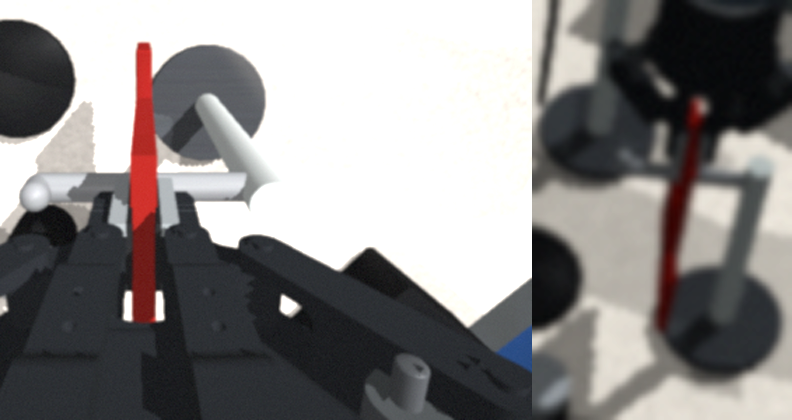

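The peg now shows on both sides of the plate, from tip (33,190) to post (240,185), so the eye is threaded. I'll lower until it bears, then open.

Request:
{"method": "play_rows", "body": {"targets": [0,0,0.002,0,0,0,0.0,0,0,0.0015,0,0,0,0.0,0,0,0,0,0,0,0.0]}}

```text
time: 9.7
position: [588.0, 282.8, 177.7]
ee_rot: [0.427, 0.904, 0.0, 0.0]
force: [-0.9, -1.6, 0.6]
width: 0.078
```

Request:
{"method": "play_rows", "body": {"targets": [0,0,0,0,0,0,0.03,0,0,0,0,0,0,0.03,0,0,0,0,0,0,0.03,0,0,0,0,0,0,0.03,0,0,-0.004,0,0,0,0.03,0,0,-0.012,0,0,0,0.03,0,0,-0.02,0,0,0,0.03,0,0,-0.03,0,0,0,0.03]}}

```text
time: 10.5
position: [587.4, 282.6, 242.6]
ee_rot: [0.427, 0.904, -0.001, -0.001]
force: [-0.1, 0.4, -0.1]
width: 0.352
```

Request:
{"method": "play_rows", "body": {"targets": [0,0,-0.04,0,0,0,0.03,0,0,-0.03,0,0,0,0.03,0,0,0,0,0,0,0.03,0,0,0,0,0,0,0.03]}}

```text
time: 10.9
position: [588.2, 283.0, 314.7]
ee_rot: [0.427, 0.904, 0.001, 0.001]
force: [-0.0, -0.0, -0.8]
width: 0.353
```

```bash
python3 - <<'E'
from h import *
s=cam("scene");w=cam("wrist");o=bot.get_obs();print(o["position"],o["force"],o["joint_positions"])
cr=lambda b,x,y,w,h,s:cv2.convertScaleAbs(cv2.resize(b[y:y+h,x:x+w],None,fx=s,fy=s,interpolation=cv2.INTER_CUBIC),alpha=1.4)
cv2.imwrite("pics/v6.png",np.hstack([cr(w["bgr"],180,120,380,300,1.4),cr(s["bgr"],335,105,65,105,4)]))
E
```

```text
[587.7640048  282.80203993 311.55728256] [-0.30427992 -0.38606477 -0.68770125] [ 3.96300467e-01  2.77098487e-01  8.78401035e-01  5.93359551e-06
  1.98808387e+00 -2.93245070e-01]
```

View pics/v6.png

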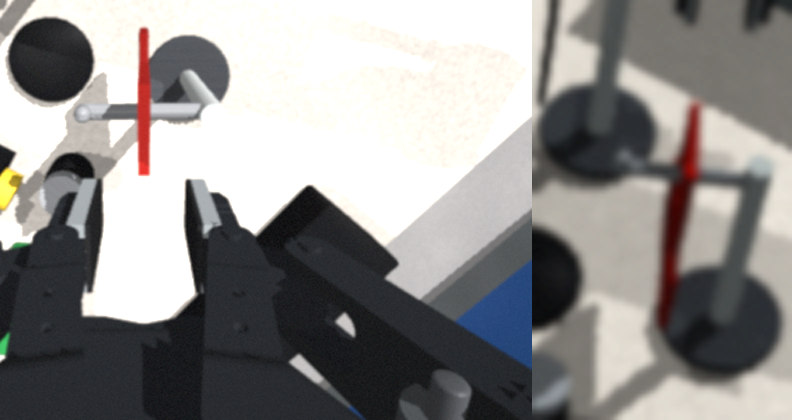

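The plate hangs freely on the peg, with the eye about 48 mm out in the scene crop at (690,165). Now to the carrier.

Request:
{"method": "play_rows", "body": {"targets": [-0.027,-0.0284,0.0035,0,0,0,0.03,-0.027,-0.0284,0.0035,0,0,0,0.03,-0.027,-0.0284,0.0035,0,0,0,0.03,-0.027,-0.0284,0.0035,0,0,0,0.03,-0.027,-0.0284,0.0035,0,0,0,0.03,-0.027,-0.0284,0.0035,0,0,0,0.03,-0.027,-0.0284,0.0035,0,0,0,0.03,-0.027,-0.0284,0.0035,0,0,0,0.0]}}

```text
time: 11.8
position: [549.0, -29.8, 282.8]
ee_rot: [0.426, 0.905, -0.001, -0.001]
force: [-0.0, 0.0, -0.6]
width: 0.198
```

Request:
{"method": "play_rows", "body": {"targets": [-0.027,-0.0284,0.0035,0,0,0,0.0,-0.027,-0.0284,0.0035,0,0,0,0.0,-0.027,-0.0284,0.0035,0,0,0,0.0,-0.027,-0.0284,0.0035,0,0,0,0.0,-0.027,-0.0284,0.0035,0,0,0,0.0,-0.027,-0.0284,0.0035,0,0,0,0.0,-0.027,-0.0284,0.0035,0,0,0,0.0,0,0,0,0,0,7.3,0.0]}}

```text
time: 12.6
position: [514.8, -304.6, 256.4]
ee_rot: [0.486, 0.874, -0.001, -0.003]
force: [-0.1, 0.6, -1.3]
width: 0.001
```

Request:
{"method": "play_rows", "body": {"targets": [0,0,0,0,0,7.3,0.0,0,0,0,0,0,7.3,0.0,0,0,0,0,0,7.3,0.0,0,0,0,0,0,0,0.0,0,0,0,0,0,0,0.0]}}

```text
time: 13.1
position: [516.6, -300.4, 259.0]
ee_rot: [0.639, 0.769, -0.0, -0.001]
force: [-0.0, -0.2, 0.1]
width: 0.001
```

```bash
cat > m.py <<'E'
from h import *
np.set_printoptions(precision=1,suppress=True)
X=np.array([np.cos(np.radians(100.3)),np.sin(np.radians(100.3))]);Y=np.array([-X[1],X[0]]);O=np.array([492,34.2])-30*X
def dk(P): d=np.atleast_2d(P)[:,:2]-O; return np.c_[d@X,d@Y]
def blob(c,lo,hi,z,name):
    m=hsvmask(c,lo,hi);m=cv2.morphologyEx(m,cv2.MORPH_OPEN,np.ones((3,3)))
    for k in cv2.findContours(m,cv2.RETR_EXTERNAL,cv2.CHAIN_APPROX_NONE)[0]:
        if cv2.contourArea(k)<150: continue
        q=onz(c,k.reshape(-1,2).astype(float),z)[:,:2]
        (ce,sz,an)=cv2.minAreaRect(q.astype(np.float32)); b=cv2.boxPoints((ce,sz,an))
        e=[b[1]-b[0],b[2]-b[1]];l=max(e,key=np.linalg.norm);y=np.degrees(np.arctan2(l[1],l[0]))%180
        print(name,"px",k.reshape(-1,2).mean(0),"ctr",np.array(ce),"size",np.array(sz),"yaw",y,"dock",dk(ce)[0],"dyaw",y-100.3)
E
python3 - <<'E'
from m import *
o=bot.get_obs();q=o["ee_rot"];print(o["position"],np.degrees(2*np.arctan2(q[1],q[0])),o["time"],o["joint_positions"])
w=cam("wrist","w7");np.save("w7.npy",{k:w[k] for k in("C2W","K","d","bgr")},allow_pickle=True)
blob(w,(105,120,110),(125,255,255),70,"blue")
blob(w,(5,180,120),(18,255,255),35,"orange")
blob(w,(5,80,20),(15,220,110),70,"brown")
blob(w,(20,150,80),(32,255,255),25,"yellow")
t=cam("top");blob(t,(105,120,90),(125,255,255),70,"tblue");blob(t,(5,180,120),(18,255,255),35,"torange")
E
```

```text
[ 516.6 -300.4  259. ] 100.5061198900322 13.1 [-0.6  0.1  1.2 -0.   1.9 -0.8]
blue px [285.1 124.8] ctr [ 506.5 -231.7] size [ 82.2 102.3] yaw 106.28931 dock [-234.2   33.2] dyaw 5.9893036
orange px [297. 235.] ctr [ 543.7 -370. ] size [66.5 92.3] yaw 99.73745 dock [-376.9   21.4] dyaw -0.5625534
brown px [149. 213.] ctr [ 370.2 -355.9] size [124.7  81.7] yaw 42.600346 dock [-332.   189.6] dyaw -57.699657
yellow px [378.  339.7] ctr [ 698.5 -503.9] size [18.6 36.5] yaw 156.85846 dock [-536.4 -107. ] dyaw 56.558456
tblue px [555.9 295.8] ctr [ 267.3 -843.1] size [ 27.7 113.3] yaw 177.61398 dock [-793.   377.9] dyaw 77.31398
tblue px [355.3 224.3] ctr [ 508.1 -231. ] size [ 78.1 101.7] yaw 106.3518 dock [-233.8   31.6] dyaw 6.051796
tblue px [313.5 103.9] ctr [ 876.4 -121.7] size [115.5  88.4] yaw 88.494865 dock [-192.1 -350.4] dyaw -11.805138
```

Carrier: dock (-234, +32.5), skewed +6° (measured size 82×102, good). I'll first nudge it sideways towards the dock's centre line with shut fingers on its near side.

Request:
{"method": "play_rows", "body": {"targets": [0.035,-0.037,0,0,0,0,0.0,0.035,-0.037,0,0,0,0,0.0,0,0,0.045,0,0,0,0.0,0,0,0.048,0,0,0,0.0,0,0,0.048,0,0,0,0.0,0,0,0.048,0,0,0,0.0,0,0,0.04,0,0,0,0.0,0,0,0,0,0,0,0.0]}}

```text
time: 14.0
position: [429.2, -243.4, 24.6]
ee_rot: [0.64, 0.768, -0.001, -0.006]
force: [-0.6, 0.2, -0.3]
width: -0.005
```

Request:
{"method": "play_rows", "body": {"targets": [0,0.007,0,0,0,0,0.0,0,0.007,0,0,0,0,0.0,0,0.006,0,0,0,0,0.0,0,0.006,0,0,0,0,0.0,0,0.006,0,0,0,0,0.0,0,0.006,0,0,0,0,0.0,0,0.006,0,0,0,0,0.0,0,0,0,0,0,0,0.0]}}

```text
time: 14.8
position: [477.7, -238.2, 32.1]
ee_rot: [0.641, 0.768, 0.0, 0.001]
force: [-1.0, -0.3, 3.5]
width: 0.001
```

```bash
python3 - <<'E'
from m import *
o=bot.get_obs();print(o["position"],dk(o["position"]),o["force"],o["time"])
t=cam("top");blob(t,(105,120,90),(125,255,255),70,"tblue")
w=cam("wrist","w8");blob(w,(105,120,110),(125,255,255),70,"blue")
E
```

```text
[ 477.7 -238.2   32.1] [[-235.5   62.8]] [-1.  -0.3  3.5] 14.8
tblue px [555.7 286. ] ctr [ 299.5 -843. ] size [ 31.5 177.4] yaw 177.3094 dock [-798.7  346.3] dyaw 77.0094
tblue px [349.3 213.5] ctr [ 534.5 -226.6] size [ 77.  101.5] yaw 104.73432 dock [-234.2    4.8] dyaw 4.4343185
tblue px [313.5 103.9] ctr [ 876.4 -121.7] size [115.5  88.4] yaw 88.494865 dock [-192.1 -350.4] dyaw -11.805138
blue px [383.5 343.2] ctr [ 522.4 -248.7] size [ 4.6 15.1] yaw 155.09358 dock [-253.7   20.7] dyaw 54.79358
blue px [437.1 244.8] ctr [ 529.8 -216.2] size [82.5 83.7] yaw 103.558624 dock [-223.1    7.6] dyaw 3.2586212
```

The side push worked: the carrier is at dock Y ≈ +5 with 4° skew left. I'll push another 5 mm, back off, rise, then go behind it with the fingers half open (two contacts) and the tool tilted 18° so that only the tips push low on its rear face.

Request:
{"method": "play_rows", "body": {"targets": [0,0.003,0,0,0,0,0.0,0,0.002,0,0,0,0,0.0,0,-0.015,0,0,0,0,0.0,0,-0.02,0,0,0,0,0.0,0,0,-0.04,0,0,0,0.0,0,0,-0.045,0,0,0,0.02,0,0,-0.045,0,0,0,0.045,-0.02,0.02,0,0,0,0,0.045]}}

```text
time: 15.7
position: [472.0, -260.3, 170.2]
ee_rot: [0.641, 0.768, 0.001, 0.006]
force: [1.2, -0.6, 1.6]
width: 0.507
```

Request:
{"method": "play_rows", "body": {"targets": [-0.03,0.033,0,0,0,0,0.045,-0.03,0.03,0,0,0,0,0.045,0,0,0,0,6,0,0.045,0,0,0,0,6,0,0.045,0,0,0,0,6,0,0.045,0,0,0,0,0,0,0.045,0,0,0,0,0,0,0.045]}}

```text
time: 16.4
position: [542.8, -307.7, 159.8]
ee_rot: [0.633, 0.758, 0.1, -0.12]
force: [0.6, -0.1, 0.6]
width: 0.524
```

```bash
cat >> m.py <<'E'
def st():
    o=bot.get_obs();r=R.from_quat(o["ee_rot"]).as_matrix()
    print("tcp",o["position"],"dock",dk(o["position"])[0],"toolx",np.round(r[:,0],3),"toolz",np.round(r[:,2],3),"F",o["force"],"w",round(o["width"]*85,1),"t",o["time"],"j",np.round(o["joint_positions"],2))
E
python3 - <<'E'
from m import *
st()
t=cam("top");blob(t,(105,120,90),(125,255,255),70,"tblue")
w=cam("wrist","w9");blob(w,(105,120,110),(125,255,255),70,"blue");blob(w,(5,180,120),(18,255,255),35,"orange")
E
```

```text
tcp [ 542.8 -307.7  159.8] dock [-315.5   11.2] toolx [-0.2  0.9  0.3] toolz [-0.1  0.3 -1. ] F [ 0.6 -0.1  0.6] w 44.5 t 16.4 j [-0.7  0.3  1.1  0.2  1.9 -0.8]
tblue px [555.7 288.8] ctr [ 290.3 -842.5] size [ 31.3 159.1] yaw 177.39586 dock [-796.6  355.2] dyaw 77.095856
tblue px [353.5 214.2] ctr [ 537.2 -226.5] size [ 77.6 101.7] yaw 103.424706 dock [-234.6    2.2] dyaw 3.1247025
tblue px [313.5 103.9] ctr [ 876.4 -121.7] size [115.6  88.4] yaw 88.49492 dock [-192.1 -350.4] dyaw -11.805084
blue px [291.5 154.9] ctr [ 536.4 -227.3] size [ 82.8 101.9] yaw 103.446266 dock [-235.3    3.1] dyaw 3.1462631
orange px [271.6 307.5] ctr [ 543.3 -366.1] size [68.5 75.7] yaw 100.02444 dock [-373.    21.1] dyaw -0.2755661
```

Request:
{"method": "play_rows", "body": {"targets": [0.012,0.009,0.004,0,0,0,0.045,-0.01,0,0.031,0,0,0,0.045,-0.01,0,0.031,0,0,0,0.045,-0.01,0,0.031,0,0,0,0.045,-0.01,0,0.031,0,0,0,0.045,0,0,0,0,0,0,0.045,0,0,0,0,0,0,0.045]}}

```text
time: 17.2
position: [549.8, -291.7, 32.0]
ee_rot: [0.632, 0.759, 0.1, -0.12]
force: [0.7, 0.2, 1.5]
width: 0.53
```

```bash
python3 - <<'E'
from m import *
st()
t=cam("top");blob(t,(105,120,90),(125,255,255),70,"tblue")
E
```

```text
tcp [ 549.8 -291.7   32. ] dock [-300.9    1.4] toolx [-0.2  0.9  0.3] toolz [-0.1  0.3 -1. ] F [0.7 0.2 1.5] w 45.0 t 17.2 j [-0.7  0.4  1.3  0.2  1.7 -0.8]
tblue px [555.7 286. ] ctr [ 299.5 -843. ] size [ 31.5 177.4] yaw 177.3094 dock [-798.7  346.3] dyaw 77.0094
tblue px [353.7 214.2] ctr [ 537.5 -227.1] size [ 78.  102.5] yaw 103.95725 dock [-235.2    1.9] dyaw 3.6572495
tblue px [313.5 103.9] ctr [ 876.4 -121.6] size [115.5  88.4] yaw 88.49488 dock [-192.  -350.4] dyaw -11.805122
```

Request:
{"method": "play_rows", "body": {"targets": [0.0086,0,0.0028,0,0,0,0.045,0.0086,0,0.0028,0,0,0,0.045,0.0086,0,0.0028,0,0,0,0.045,0.0086,0,0.0028,0,0,0,0.045,0.0086,0,0.0028,0,0,0,0.045,0.0086,0,0.0028,0,0,0,0.045,0.0086,0,0.0028,0,0,0,0.045,0,0,0,0,0,0,0.045]}}

```text
time: 18.05
position: [537.6, -228.8, 30.5]
ee_rot: [0.632, 0.759, 0.101, -0.121]
force: [0.2, 0.1, 0.6]
width: 0.529
```

```bash
cat >> m.py <<'E'
def look():
    st()
    for n in("top","wrist"):
        c=cam(n);m=hsvmask(c,(105,120,90),(125,255,255))
        ks=[k for k in cv2.findContours(m,cv2.RETR_EXTERNAL,cv2.CHAIN_APPROX_NONE)[0] if cv2.contourArea(k)>1000]
        for k in ks:
            q=onz(c,k.reshape(-1,2).astype(float),70)[:,:2];d=dk(q)
            if abs(d[:,1].mean())>80: continue
            (ce,sz,an)=cv2.minAreaRect(q.astype(np.float32));b=cv2.boxPoints((ce,sz,an));e=[b[1]-b[0],b[2]-b[1]];l=max(e,key=np.linalg.norm)
            print(n,"dock ctr",dk(ce)[0],"size",np.array(sz),"dyaw",np.degrees(np.arctan2(l[1],l[0]))%180-100.3)
E
python3 -c "
from m import *
look()"
```

```text
tcp [ 537.6 -228.8   30.5] dock [-236.9    2.2] toolx [-0.2  0.9  0.3] toolz [-0.1  0.3 -0.9] F [0.2 0.1 0.6] w 45.0 t 18.05 j [-0.6  0.3  1.4  0.2  1.7 -0.8]
wrist dock ctr [-176.3    1.3] size [ 82.8 101.5] dyaw 0.21868896
```

Request:
{"method": "play_rows", "body": {"targets": [0.0076,0,0.0025,0,0,0,0.045,0.0076,0,0.0025,0,0,0,0.045,0.0076,0,0.0025,0,0,0,0.045,0.0076,0,0.0025,0,0,0,0.045,0.0076,0,0.0025,0,0,0,0.045,0.0076,0,0.0025,0,0,0,0.045,0.0076,0,0.0025,0,0,0,0.045]}}

```text
time: 18.85
position: [527.9, -174.9, 30.7]
ee_rot: [0.633, 0.758, 0.1, -0.12]
force: [0.1, -2.6, -0.6]
width: 0.529
```

```bash
python3 -c "
from m import *
look()"
```

```text
tcp [ 527.9 -174.9   30.7] dock [-182.2    2.1] toolx [-0.2  0.9  0.3] toolz [-0.1  0.3 -1. ] F [ 0.1 -2.6 -0.6] w 45.0 t 18.85 j [-0.5  0.2  1.5  0.2  1.6 -0.7]
wrist dock ctr [-121.6    1. ] size [ 91.1 105.8] dyaw 0.019042969
```

Request:
{"method": "play_rows", "body": {"targets": [0.0076,0,0.0025,0,0,0,0.045,0.0076,0,0.0025,0,0,0,0.045,0.0076,0,0.0025,0,0,0,0.045,0.0076,0,0.0025,0,0,0,0.045,0.0076,0,0.0025,0,0,0,0.045,0.0076,0,0.0025,0,0,0,0.045]}}

```text
time: 19.55
position: [519.2, -127.6, 30.4]
ee_rot: [0.633, 0.758, 0.1, -0.12]
force: [0.9, -2.4, -1.2]
width: 0.525
```

```bash
python3 -c "
from m import *
look()"
```

```text
tcp [ 519.2 -127.6   30.4] dock [-134.1    2.2] toolx [-0.2  0.9  0.3] toolz [-0.1  0.3 -1. ] F [ 0.9 -2.4 -1.2] w 44.6 t 19.55 j [-0.5  0.1  1.6  0.2  1.6 -0.7]
wrist dock ctr [-75.3   0.9] size [101.  108.7] dyaw 0.02155304
```

Request:
{"method": "play_rows", "body": {"targets": [0.0076,0,0.002,0,0,0,0.045,0.0076,0,0.0004,0,0,0,0.045,0.0076,0,0.0004,0,0,0,0.045,0.0076,0,0.0004,0,0,0,0.045,0.0076,0,0.0004,0,0,0,0.045]}}

```text
time: 20.15
position: [512.9, -91.5, 39.4]
ee_rot: [0.633, 0.758, 0.1, -0.12]
force: [0.7, -5.4, 0.6]
width: 0.529
```

```bash
python3 -c "
from m import *
look()"
```

```text
tcp [512.9 -91.5  39.4] dock [-97.4   1.9] toolx [-0.2  0.9  0.3] toolz [-0.1  0.3 -1. ] F [ 0.7 -5.4  0.6] w 45.0 t 20.15 j [-0.4  0.1  1.6  0.3  1.6 -0.6]
wrist dock ctr [-36.    0.4] size [109.7 117.5] dyaw 0.005683899
```

Request:
{"method": "play_rows", "body": {"targets": [0.0076,0,0.0003,0,0,0,0.045,0.0076,0,0.0003,0,0,0,0.045,0.0076,0,0.0003,0,0,0,0.045,0.0076,0,0.0003,0,0,0,0.045]}}

```text
time: 20.65
position: [507.5, -62.5, 47.5]
ee_rot: [0.633, 0.758, 0.1, -0.12]
force: [0.1, -2.5, 3.0]
width: 0.527
```

```bash
python3 -c "
from m import *
look()"
```

```text
tcp [507.5 -62.5  47.5] dock [-67.9   2. ] toolx [-0.2  0.9  0.3] toolz [-0.1  0.3 -1. ] F [ 0.1 -2.5  3. ] w 44.8 t 20.65 j [-0.4  0.   1.7  0.3  1.6 -0.6]
wrist dock ctr [3.  0.7] size [105.8 111.1] dyaw -0.08187866
```

Request:
{"method": "play_rows", "body": {"targets": [0.0076,0,0.0003,0,0,0,0.045,0.0076,0,0.0003,0,0,0,0.045,0.0076,0,0.0003,0,0,0,0.045,0.0076,0,0.0025,0,0,0,0.045]}}

```text
time: 21.15
position: [502.2, -32.9, 53.5]
ee_rot: [0.633, 0.758, 0.1, -0.12]
force: [0.5, -1.2, -0.9]
width: 0.526
```

```bash
python3 -c "
from m import *
look()"
```

```text
tcp [502.2 -32.9  53.5] dock [-37.9   2. ] toolx [-0.2  0.9  0.3] toolz [-0.1  0.3 -1. ] F [ 0.5 -1.2 -0.9] w 44.7 t 21.15 j [-0.3 -0.   1.7  0.3  1.6 -0.5]
wrist dock ctr [32.8  0.5] size [100.4 117.5] dyaw -0.08509827
```

Request:
{"method": "play_rows", "body": {"targets": [0.0067,0,0.0022,0,0,0,0.045,0.0067,0,0.0022,0,0,0,0.045,0.0048,0,0.0015,0,0,0,0.045,0,0,0,0,0,0,0.045]}}

```text
time: 21.65
position: [498.6, -14.0, 53.3]
ee_rot: [0.633, 0.759, 0.1, -0.12]
force: [0.7, -0.5, 0.5]
width: 0.529
```

```bash
python3 -c "
from m import *
look()"
```

```text
tcp [498.6 -14.   53.3] dock [-18.6   2.1] toolx [-0.2  0.9  0.3] toolz [-0.1  0.3 -1. ] F [ 0.7 -0.5  0.5] w 45.0 t 21.65 j [-0.3 -0.   1.7  0.3  1.6 -0.5]
wrist dock ctr [47.8  0.5] size [ 94.4 116.6] dyaw -0.034362793
```

```bash
python3 - <<'E'
from m import *
w=cam("wrist","w10");blob(w,(105,120,90),(125,255,255),87,"blue")
m=hsvmask(w,(105,120,90),(125,255,255));k=max(cv2.findContours(m,cv2.RETR_EXTERNAL,cv2.CHAIN_APPROX_SIMPLE)[0],key=cv2.contourArea)
q=cv2.approxPolyDP(k,6,True).reshape(-1,2).astype(float);print(q,dk(onz(w,q,87)))
E
```

```text
blue px [285.3 130. ] ctr [489.1  46.4] size [ 83.1 102.6] yaw 100.11229 dock [42.5  0.6] dyaw -0.18771362
[[192.   9.]
 [188. 248.]
 [383. 248.]
 [380.  11.]] [[ 93.4  40.5]
 [ -7.9  41.1]
 [ -7.9 -39.5]
 [ 92.5 -39.4]]
```

At height 87 the carrier measures 83×102.6, at dock (42.5, 0.6), yaw −0.2°. It has dropped in level. I'll back off and rise.

Request:
{"method": "play_rows", "body": {"targets": [-0.005,0,-0.0016,0,0,0,0.045,-0.015,0,-0.005,0,0,0,0.045,-0.02,0,-0.006,0,0,0,0.045,-0.01,0,-0.03,0,0,0,0.045,0,0,-0.045,0,0,0,0.045,0,0,-0.045,0,0,0,0.045,0,0,-0.045,0,0,0,0.045,0,0,0,0,0,0,0.045]}}

```text
time: 22.6
position: [519.3, -119.0, 214.0]
ee_rot: [0.634, 0.758, 0.102, -0.114]
force: [0.7, -0.8, 0.1]
width: 0.533
```

Request:
{"method": "play_rows", "body": {"targets": [0,0,0,0,0,0,0.045,0,0,0,0,0,0,0.045]}}

```text
time: 22.8
position: [516.7, -115.9, 205.1]
ee_rot: [0.633, 0.758, 0.1, -0.121]
force: [-0.3, 0.4, -1.3]
width: 0.529
```

```bash
python3 - <<'E'
from m import *
st();w=cam("wrist","w11");blob(w,(105,120,90),(125,255,255),87,"blue")
s=cam("scene")
cr=lambda b,x,y,w,h,s:cv2.convertScaleAbs(cv2.resize(b[y:y+h,x:x+w],None,fx=s,fy=s,interpolation=cv2.INTER_CUBIC),alpha=1.4)
cv2.imwrite("pics/v12.png",np.hstack([cr(w["bgr"],0,0,560,420,.8),cr(s["bgr"],230,100,170,168,2)]))
E
```

```text
tcp [ 516.7 -115.9  205.1] dock [-122.1    2.5] toolx [-0.2  0.9  0.3] toolz [-0.1  0.3 -1. ] F [-0.3  0.4 -1.3] w 45.0 t 22.8 j [-0.5  0.   1.4  0.3  1.9 -0.6]
blue px [284.5  71.8] ctr [489.1  46.9] size [ 82.3 100.5] yaw 100.18132 dock [43.1  0.6] dyaw -0.11868286
```

View pics/v12.png

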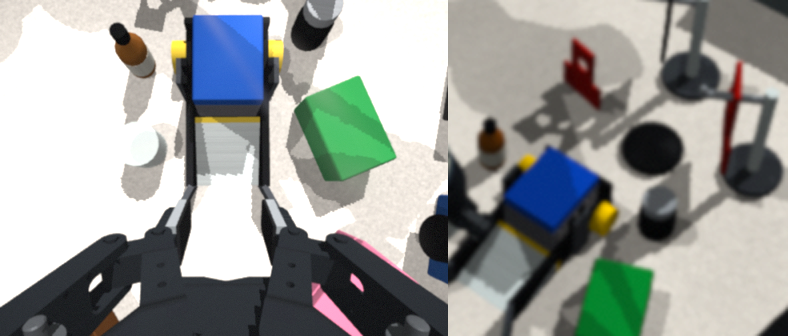

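The carrier sits behind the yellow lip (235,120), level in the nest, and the plate hangs on the peg (scene crop 735,110). The arm is clear, so I'm handing in.

```bash
python3 -c "
from bench import bot
print(bot.job_done())"
```

```text
the job is handed in; nothing more can be done
None
```

The job is done and handed in at about 23 s of the 72 s allowed; the hand-in reports no verdict.

- **Red plate:** I lifted the tall red plate out of the grooves, threaded its eye over the empty stand's peg, lowered it until it bore on the peg, and let go. From the tool position at release, the eye is about 48 mm out along the peg. The pictures after release and at the end both show it hanging there. I did not measure the hung plate's height, sideways offset or angle separately.
- **Carrier:** I nudged it sideways onto the dock's centre line, then pushed it up the ramp with tilted, half-open fingertips that rose with the slope. It dropped behind the yellow lip. The last check, with the arm withdrawn, put it at dock x ≈ 43 mm, y ≈ 0.6 mm and yaw ≈ −0.1°. Its top measured true to size (82 × 100 mm) when taken at the docked height, so it sits level.
- **Bystanders:** None was touched on purpose, and those in the last views looked undisturbed. I did not measure their positions against the start. The orange slide box, which was behind the carrier, was out of that last view. Before the push it measured within about 4 mm of its earlier position, with part of it hidden.
- **Disagreement:** The peg's sideways position differed by about 2–3 mm either way between the wrist and top cameras. A close wrist view settled it before I threaded the eye, which went on without contact force.

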